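Pump the ratchet lift level and slide the tray onto the warming plate

ROBOT

A 7-joint arm with a two-finger parallel gripper is mounted at the origin on a cart in front of the work surface, level with it; the furniture and walls round the work are solid. World frame = base frame: x ahead of the robot, y to its left, z up, the work surface at z = 0. Lengths are in m, angles in rad, forces in N, time in s.
With the tool pointing down it reaches from about 0.425 to 0.875 m from the base axis. Payload 8.4 kg.
Tool frame: the origin (TCP) lies on the centre line of the jaws, within the pads' length; the fingertips stand robot.finger_overhang ahead of it and the grasp point (between the pads) lies 2 mm behind it (robot.finger_overhang is the distance from the TCP to the fingertips, in m); z points along the fingers, y is the line along which they close (so a half turn about z gives the same grasp; the last joint's range is limited). The gripper opens to 87 mm and grips with 3 to 60 N. Pads are 19 mm wide; open, the fingers measure 117 mm over their backs; the gripper's body (75 mm by 190 mm) begins 51 mm behind the grasp point.
Start: joints at [1.095, 0.333, 0.04, 1.465, -0.013, 1.343, -0.059], TCP at [0.239, -0.604, 0.24] pointing down, gripper open.
Joint ranges: [-2.58, 2.58], [-0.38, 2.09], [-1.3, 1.39], [0.25, 2.4], [-1.5, 4.64], [0.08, 2.09], [-2.65, 2.65]. Speed limits (rad/s): [2.22, 2.22, 2.79, 2.79, 3.14, 3.14, 3.14].

INTERFACE

Orientations are given as a rotation vector (axis times angle).
In Python, from rig import robot, workorder, grab_frame, camera_params gives the robot as it stands (robot), with the cameras as plain functions and the job (workorder). Calls block until the motion is done:
- robot.movep(position, orientation): joint-space move of the TCP to a pose.
- robot.movel(position, rotation=None, velocity=0.15, force_limit=None): straight line of the TCP; rotation=None keeps the orientation; velocity is the mean speed in m/s. With force_limit (N) it stops when the force on the tool has changed by that much, and returns True; else False.
- robot.set_joints(angles): joint-space move.
- robot.command_gripper(opening): finger opening in m; the grip force is fixed at half the most; returns when the fingers have stopped.
- robot.sleep(seconds).
- robot.solve_ik(position, orientation): joint angles nearest the present ones, or None.
- robot.observe(): the state.
- grab_frame(name): name is "scene" or "top" or "wrist"; returns the picture (400x640x3 uint8, red, green, blue); there is no depth.
- camera_params(name): a dict with "fx", "fy", "cx", "cy" (pixels), "pose" (4x4, takes a point from camera to world coordinates). Camera axes: x right, y down, z forward; pixel columns grow to the right and rows downward; lengths in m; the calibration is good to about 2 mm. The wrist camera is an equidistant fisheye: a pixel r from the principal point sees the ray r / f radians off the axis. A picture is of the moment at which its call begins: read the wrist's pose just before it. camera_params takes no time and is no camera call; for the wrist camera it gives the pose at the moment of the call.
A pose or a line that the arm cannot do raises robot.Unreachable and nothing moves.
- workorder.sign_off(): hands the job in; it is judged then, once.
The state is a dict: "time_s": time; "joints": joint angles; "joint_vel": joint speeds; "joint_torque": joint torques, N m; "ee_pos": TCP position; "ee_rot": TCP orientation; "force": force on the tool from outside, world axes, zero at the start; "ft_torque": the same for the moment, N m; "width": finger opening in m; "grip_force": force on a finger pad.
Only numpy, scipy, OpenCV 4.12 (cv2) and the standard library are available. Lean on these libraries where they do the work, as an engineer would, in place of code of your own. Each camera call takes 0.05 s, during which the arm holds its last target. There are 200 camera calls.

TASK

Clear the tub with the teal cap off the warming plate and stand it upright on the trolley top. Then swing the red ratchet lever to and fro to raise the lift notch by notch, stopping at the first notch where its platform is level with the plate or barely above it, and slide the steel tray with its dish and carton across onto the plate until it is home against the end stop. Raise the platform by the lever only, slide the tray rather than lifting it, keep its load standing in it, and do not disturb the bottles and the jar round about.

Things in the scene. Friction and masses are not known exactly. Their poses are not given: they have to be found in the camera images.
- lift: fixed ratchet lift: grey base plate 225 x 172 x 18 mm, two columns 228 mm tall at its back, blue gear housing and steel 12-tooth ratchet wheel (84 mm across, axis 150 mm up) between them. Origin: trolley-top level, under the platform's centre. +x points to the columns (away from the robot), -y to the warming plate: the tray slides along -y. No release: it cannot be lowered again
- platform: steel platform 128 (x) x 160 (y) mm, 8 mm thick; lips 7 mm high along front and back (118 mm between), ends open. Origin: centre of its top face; axes as the lift. Starts 51 mm up and rises 5 mm a notch: 56, 61, 66, 71, 76, 81... At the end of a working swing it stands up to 2 mm over its notch and sinks onto it as the lever goes back. Do not touch it
- lever (a joint): swing of the lever about the wheel's axis, along the lift's x: 0 upright, positive = top towards the lift's -y (the plate), stops at -0.40 and +0.40. Working swing: negative to positive. A swing from below -0.28 to above +0.30 lifts one notch (never more); a shorter one may lift nothing; the way back clicks freely. Takes 2 to 6 N at the grip and stays about where it is left
- lever_grip (a point): middle of the black rubber grip of the red lever: a rod 22 mm thick and 66 mm long, in line with the lever; this point is 130 mm from the axis, the grip's end 150 mm from it
- lever_pivot (a point): point on the lever's axis in the lever's plane: 91 mm behind (+x of) the lift's origin and 150 mm up
- warmer: fixed slide-warming plate: white box 152 (x) x 180 (y) mm on a levelling foot; plate height 63 to 81 mm. Origin: centre of its dark flat top face; axes as the lift's; its +y end (edge bevelled, 3 mm) faces the platform over a gap of 5 to 12 mm. Rails 8 mm high at front and back, 121 mm between, flared at the +y end; a bar 12 mm high across the -y end is the stop. A home tray has its origin here
- tray: steel tray 112 (x) x 160 (y) mm, walls 30 mm high and 4 mm thick, on two black runners with rounded ends. Origin: centre of its underside; starts on the platform between the lips, long side along the lift's y. About 0.6 kg with its load; sliding takes 2 to 6 N. It slides down a step of a few mm, but up one of 2 mm at most
- tray_end (a point): middle of the outer side of the tray's +y end wall (the end away from the warming plate), 19 mm over the tray's underside: where to push
- dish: petri dish 90 mm across, 16 mm high, lying in the tray near its +y end; origin: centre of its underside (11 mm over the tray's underside)
- slide_carton: white and teal carton of slides, 36 x 90 x 59 mm, standing in the tray near its -y end, 90 mm side across the tray; origin: centre of its underside
- strip_tub: white tub with a teal screw cap, 43 mm across, 99 mm tall, upright, 60 g, at first standing on the warming plate; origin: centre of its underside. There is free trolley top at the right, between the two bottles; a rim 25 mm high borders the top there at y = -0.385 m
- brown_bottle: brown reagent bottle with blue cap, 60 mm across, 155 mm tall, on the trolley top at the right; origin: centre of its underside. Leave it. (A timer, a torch and a carton, up to 41 mm high, lie along the front edge, x below 0.35 m)
- wash_bottle: white wash bottle with a bent red spout, 62 mm across, 142 mm to the cap, spout to 181 mm; origin on its underside, the bottle's axis 17 mm along its +y. On the trolley top at the right. Leave it
- stain_jar: jar of violet stain with a black lid, 53 mm across, 99 mm tall, back left; origin under its centre. Leave it
- carton_a: fixed white and blue carton 112 (x) x 205 (y) x 101 mm with a roll of blue tape on it (120 mm in all), at the back right; origin under its centre. A smaller carton, 71 mm high, stands to the right of it
- dropper: white dropper bottle with blue nozzle, 37 mm across, 107 mm tall, behind the lift; origin under its centre. Leave it

How it is judged:
By the outcome, as a careful person would: the job done as asked, in the order asked, and still so for the second after the job is handed in, with the robot touching nothing.
It also fails if it takes over 72 s, if anything falls off the work surface, if the arm or the gripper's body presses on something with over 40 N, if the wrist force passes 120 N, or if a joint passes its speed limit or range.

## Working session

There is one attempt and no reset: what is moved stays moved. The work goes in short steps, each a Python script; the robot and the scene stay as the last script left them, time stands still between calls to the robot, and variables do not carry over. Pictures are saved under pics/ and viewed, at most 10 in all, crops included, and the job is handed in when it is done.

```bash
ls; mkdir -p pics
python3 - <<'E'
from rig import robot, workorder, grab_frame, camera_params
import cv2,numpy as np
np.set_printoptions(precision=4,suppress=True)
for n in("scene","top"):
    im=grab_frame(n); cv2.imwrite(f"pics/{n}0.png",im[:,:,::-1]); p=camera_params(n); print(n,p)
o=robot.observe(); print(o,robot.finger_overhang)
E
```

```text
pics
rig.py
scene {'fx': 503.03668569691183, 'fy': 503.03668569691183, 'cx': 315.27566400694167, 'cy': 199.79238016653255, 'pose': array([[-0.5922, -0.5904,  0.5484, -0.1386],
       [-0.8057,  0.4248, -0.4128,  0.529 ],
       [ 0.0108, -0.6863, -0.7272,  1.1035],
       [ 0.    ,  0.    ,  0.    ,  1.    ]])}
top {'fx': 411.93113305715656, 'fy': 411.93113305715656, 'cx': 313.9114395339174, 'cy': 195.37900511404686, 'pose': array([[-0.0242, -0.982 ,  0.1872,  0.3588],
       [-0.9997,  0.0238, -0.0044, -0.0192],
       [-0.0001, -0.1872, -0.9823,  1.2748],
       [ 0.    ,  0.    ,  0.    ,  1.    ]])}
{'time_s': 0.1, 'joints': array([ 1.0948,  0.3338,  0.0399,  1.4662, -0.0133,  1.3433, -0.0585]), 'joint_vel': array([-0.0014, -0.    , -0.0002, -0.0019,  0.0002,  0.0016, -0.0012]), 'joint_torque': array([  0.0038, -65.7797,   1.3396, -40.4707,  -0.0598,   0.0409,
         0.0001]), 'ee_pos': array([ 0.239 , -0.6041,  0.2388]), 'ee_rot': array([-3.0847, -0.588 ,  0.0007]), 'force': array([-0.6848,  0.2032, -0.1239]), 'ft_torque': array([-0.0054, -0.0059,  0.014 ]), 'grip_force': 0.0, 'width': 0.08700264590248112} 0.017
```

View pics/scene0.png

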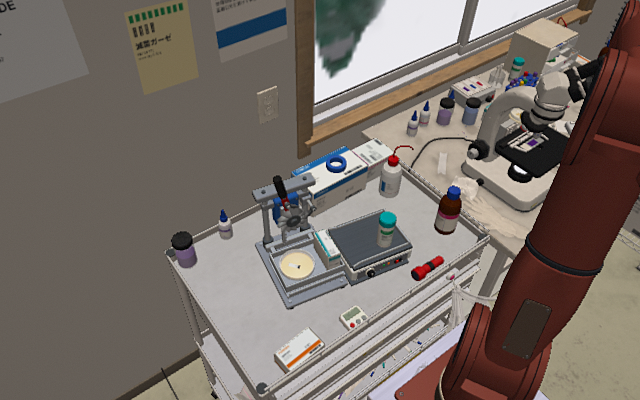

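View pics/top0.png

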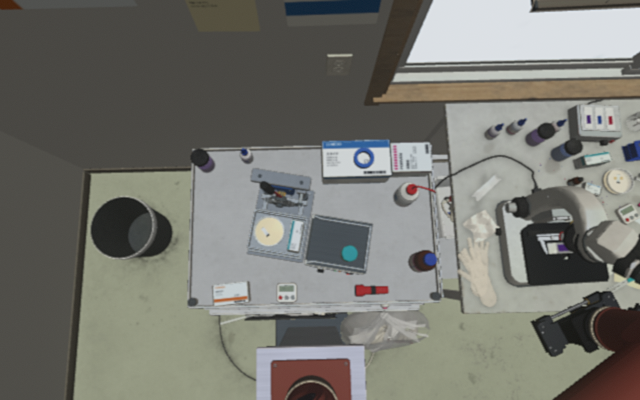

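The pictures show the lift (scene 290,240; top 278,225), the plate (scene 370,245; top 338,243), the teal cap (scene 387,220; top 350,254), the brown bottle (top 424,260) and the wash bottle (top 406,194). I'll enlarge the crops to pick points.

```bash
cat > h.py <<'E'
from rig import robot, workorder, grab_frame, camera_params
import cv2,numpy as np
from scipy.spatial.transform import Rotation as R
np.set_printoptions(precision=4,suppress=True)
def ray(n,u,v,p=None):
    p=p or camera_params(n); a,b=(u-p["cx"])/p["fx"],(v-p["cy"])/p["fy"]
    if n=="wrist":
        r=np.hypot(a,b); s=np.sin(r)/max(r,1e-9); d=np.array([a*s,b*s,np.cos(r)])
    else: d=np.array([a,b,1.])
    d=p["pose"][:3,:3]@d; return p["pose"][:3,3],d/np.linalg.norm(d)
def onz(n,u,v,z,p=None):
    o,d=ray(n,u,v,p); return o+d*(z-o[2])/d[2]
def tri(rays):
    A=[np.eye(3)-np.outer(d,d) for o,d in rays]
    return np.linalg.solve(sum(A),sum(a@o for a,(o,d) in zip(A,rays)))
def proj(n,P,p=None):
    p=p or camera_params(n); c=p["pose"][:3,:3].T@(np.asarray(P)-p["pose"][:3,3])
    return np.array([p["cx"]+p["fx"]*c[0]/c[2],p["cy"]+p["fy"]*c[1]/c[2]])
def crop(im,name,x,y,w,h,k):
    cv2.imwrite(f"pics/{name}.png",cv2.resize(im[y:y+h,x:x+w,::-1],None,fx=k,fy=k,interpolation=cv2.INTER_CUBIC))
E
python3 - <<'E'
import cv2
from h import crop
crop(cv2.imread("pics/scene0.png")[:,:,::-1],"sc",240,165,200,150,4)
crop(cv2.imread("pics/top0.png")[:,:,::-1],"tc",235,160,150,120,5)
E
```

```text
(no output)
```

View pics/sc.png

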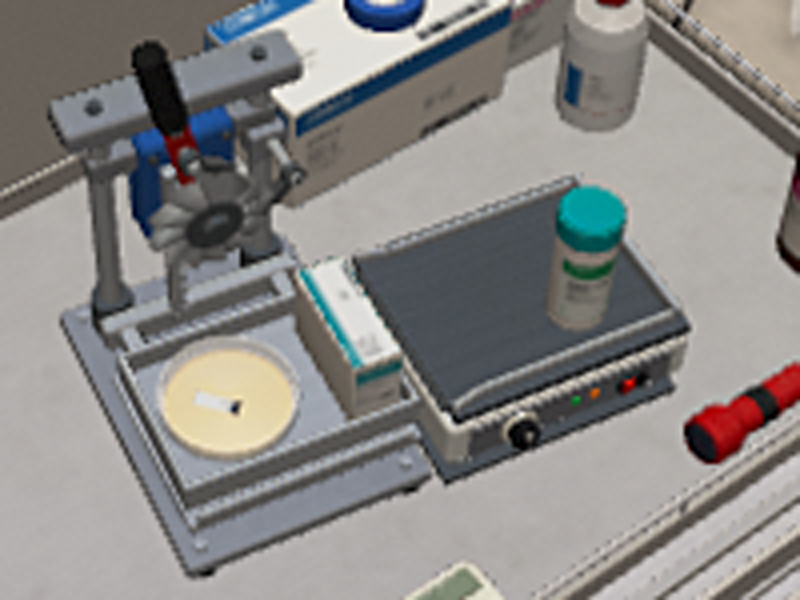

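View pics/tc.png

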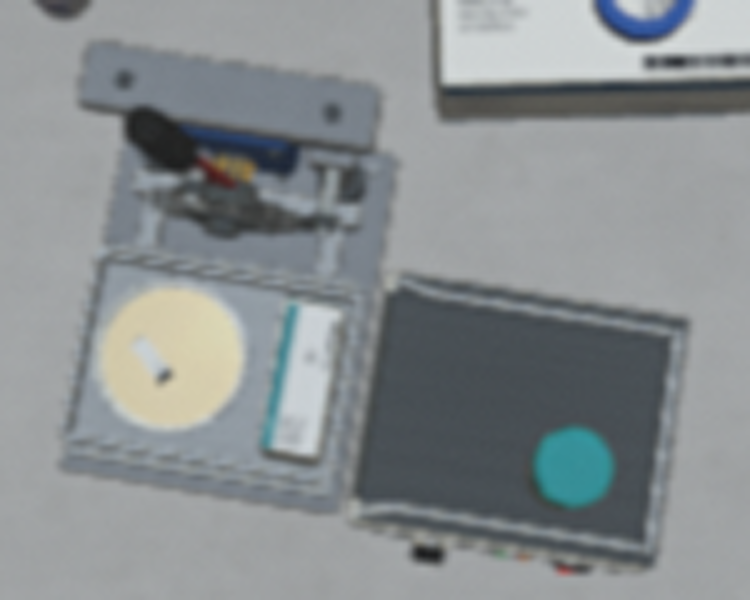

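Scene crop: the dark plate's corners are at about (355,255), (455,415), (690,325) and (575,180). The tub cap is at (592,215) and the black grip tip at (150,50), so the lever leans to +y. In the top crop the plate corners are at (395,283), (352,515), (645,548) and (678,325), and the grip end is at (140,118).

Run:
```python
from h import *
ims={n:cv2.imread(f"pics/{n}0.png") for n in("scene","top")}
def blob(n,lo,hi,box):
    m=cv2.inRange(cv2.cvtColor(ims[n],cv2.COLOR_BGR2HSV),lo,hi); k=np.zeros_like(m); x,y,w,h=box; k[y:y+h,x:x+w]=255; m&=k
    c,l,s,ce=cv2.connectedComponentsWithStats(m); i=1+np.argmax(s[1:,4]); return ce[i],s[i]
T=lambda u,v:((u+.5)/5-.5+235,(v+.5)/5-.5+160)
S=lambda u,v:((u+.5)/4-.5+240,(v+.5)/4-.5+165)
teal=((80,100,60),(100,255,255))
ct=blob("top",*teal,(335,240,30,30)); cs=blob("scene",*teal,(375,205,30,40)); print(ct,cs)
# top-of-cap centre in scene crop ~ (592,207)
print("cap tri",tri([ray("top",*ct[0]),ray("scene",*S(592,207))]))
for n,a,b in[("near-back",(395,283),(355,255)),("far-back",(678,330),(576,182)),("far-front",(645,548),(690,325))]:
    print(n,tri([ray("top",*T(*a)),ray("scene",*S(*b))]))
for z in(.063,.072,.081):print(z,[onz("top",*T(*a),z)[:2] for a in((395,283),(352,515),(645,548),(678,325))])
print("grip end",tri([ray("top",*T(140,122)),ray("scene",*S(150,48))]))
print("tray corners z.086",[onz("top",*T(*a),.085)[:2] for a in((105,258),(68,436),(325,490),(357,296))])
b=blob("top",((105,100,40)),(130,255,255),(410,245,35,30));print("brown cap",b[0],onz("top",*b[0],.155))
b=blob("top",((0,150,80)),(8,255,255),(395,180,20,20));print("wash red",b[0],onz("top",*b[0],.145))
```

```text
(array([349.2311, 252.9434]), array([342, 245,  16,  17, 212], dtype=int32)) (array([387.013 , 219.4217]), array([379, 212,  17,  16, 230], dtype=int32))
cap tri [ 0.4125 -0.113   0.1719]
near-back [ 0.5266 -0.0203  0.0798]
far-back [ 0.4945 -0.1863  0.0742]
far-front [ 0.3656 -0.1657  0.0645]
0.063 [array([ 0.5268, -0.0223]), array([0.3916, 0.006 ]), array([ 0.3686, -0.1633]), array([ 0.4978, -0.1888])]
0.072 [array([ 0.5256, -0.0222]), array([0.3914, 0.0058]), array([ 0.3686, -0.1622]), array([ 0.4967, -0.1876])]
0.081 [array([ 0.5243, -0.0222]), array([0.3911, 0.0056]), array([ 0.3685, -0.1611]), array([ 0.4957, -0.1863])]
grip end [0.5761 0.1005 0.3004]
tray corners z.086 [array([0.5426, 0.1467]), array([0.4397, 0.1677]), array([0.4055, 0.0207]), array([0.5167, 0.0001])]
brown cap [429.7368 259.0376] [ 0.3905 -0.3313  0.155 ]
wash red [409.45 189.4 ] [ 0.5846 -0.2921  0.145 ]
```

```bash
cat >> h.py <<'E'
def down(yaw,lean=0.):   # lift-frame yaw; lean = lever angle (top towards lift -y)
    return (R.from_euler('z',yaw)*R.from_euler('x',lean)*R.from_rotvec([np.pi,0,0])).as_rotvec()
TH=-0.185
E
python3 - <<'E'
from h import *
for nm,P,y,l in[("tubhi",[.4125,-.113,.30],0,0),("tub",[.4125,-.113,.145],0,0),("tubT",[.4125,-.113,.145],TH,0),("put",[.488,-.295,.075],0,0),("lev-",[.59,.11,.275],TH,-.38),("lev+",[.57,.01,.275],TH,.38),("push",[.495,.185,.08],TH,0),("pushend",[.458,-.02,.08],TH,0)]:
    for s in(0,np.pi): print(nm,s>0,robot.solve_ik(P,down(y+s,l if s==0 else -l)))
E
```

```text
tubhi False [ 0.5953 -0.1387 -0.3828  1.851  -0.0523  1.4195 -1.3471]
tubhi True [ 0.7134 -0.1398 -0.4866  1.8466 -0.066   1.4191  1.8116]
tub False [ 0.5798 -0.0239 -0.4069  2.0774 -0.0107  1.0862 -1.3928]
tub True [ 0.7166 -0.0189 -0.5404  2.0718 -0.011   1.086   1.7522]
tubT False [ 0.5713 -0.0243 -0.3986  2.0778 -0.0106  1.0862 -1.578 ]
tubT True [ 0.7265 -0.0186 -0.55    2.0714 -0.011   1.086   1.5675]
put False [ 0.5939  0.3235 -0.1505  1.8374  0.0573  0.9848 -1.1514]
put True [ 0.8894  0.364  -0.5029  1.822   0.2044  1.0069  1.875 ]
lev- False [ 0.3002  0.5753 -1.1079  1.3828  0.7291  1.8007 -2.5192]
lev- True [ 0.1488  0.4682 -0.8288  1.3903  0.5904  1.7193  0.7139]
lev+ False [ 0.448   0.1648 -0.3505  1.6605 -0.3342  1.3083 -1.5684]
lev+ True [ 0.6542  0.1905 -0.5881  1.6507 -0.283   1.3     1.5343]
push False [ 0.3216  0.3659 -0.8857  1.9038  0.3302  1.0248 -2.4622]
push True [ 0.3861  0.3971 -0.9697  1.9014  0.3789  1.04    0.6416]
pushend False [ 0.4822  0.1427 -0.5638  2.073   0.0936  0.9498 -1.8874]
pushend True [ 0.6195  0.1622 -0.711   2.0674  0.1295  0.9548  1.2257]
```

Run:
```python
from h import *
r=down(np.pi)
robot.movep([.4125,-.113,.30],r)
robot.movel([.4125,-.113,.147],velocity=.2)
robot.command_gripper(.03)
o=robot.observe(); print(o["width"],o["grip_force"],o["ee_pos"],o["time_s"])
robot.movel([.4125,-.113,.21],velocity=.2)
robot.movel([.488,-.295,.14],velocity=.25)
robot.movel([.488,-.295,.086],velocity=.15)
print(robot.movel([.488,-.295,.062],velocity=.03,force_limit=2.5),robot.observe()["ee_pos"],robot.observe()["width"])
robot.command_gripper(.07)
robot.movel([.488,-.295,.26],velocity=.25)
robot.command_gripper(0)
# touch plate: point at centre-ish clear of rails
robot.movel([.447,-.085,.15],down(TH+np.pi),velocity=.25)
robot.movel([.447,-.085,.108],velocity=.1)
print(robot.movel([.447,-.085,.075],velocity=.015,force_limit=2),robot.observe()["ee_pos"],robot.observe()["force"])
robot.movel([.447,-.085,.20],velocity=.25)
for n in("top","wrist"): 
    p=camera_params(n);im=grab_frame(n); cv2.imwrite(f"pics/{n}1.png",im[:,:,::-1]); np.save(f"{n}1.npy",p["pose"])
    if n=="wrist":print(p)
print(robot.observe()["time_s"])
```

```text
0.04170957046579735 29.84589233994484 [ 0.4125 -0.113   0.147 ] 3.7417
True [ 0.4883 -0.2952  0.0749] 0.041369477999513966
True [ 0.447 -0.085  0.089] [-0.6742  0.2848  6.3175]
{'fx': 309.70691628693146, 'fy': 309.70691628693146, 'cx': 315.4004749795016, 'cy': 202.19994228661187, 'pose': array([[ 0.1839,  0.946 ,  0.267 ,  0.3722],
       [ 0.9829, -0.1768, -0.0506, -0.0722],
       [-0.0007,  0.2717, -0.9624,  0.3446],
       [ 0.    ,  0.    ,  0.    ,  1.    ]])}
12.8167
```

View pics/wrist1.png

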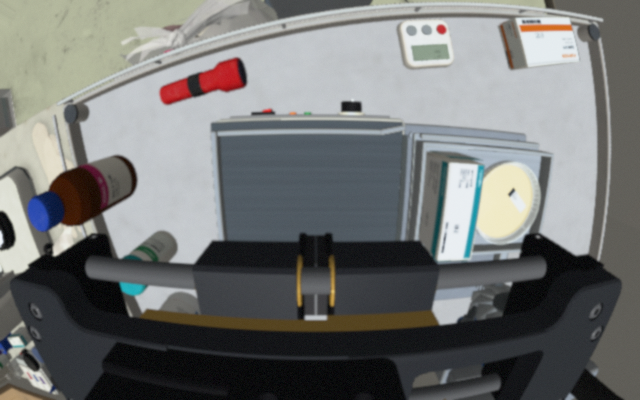

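The wrist view shows the plate clear, the carton at (455,205), the dish at (510,200) and the tub upright at (150,260). Two contacts agree on a plate height of about 72.0 mm. That is close to the 71 mm notch, so I'll touch the trolley top to zero the fingertip and then look at the lift from above.

Run:
```python
from h import *
r=down(TH+np.pi)
robot.movel([.517,.30,.15],velocity=.3)
robot.movel([.517,.30,.036],velocity=.2)
print(robot.movel([.517,.30,.005],velocity=.015,force_limit=2),robot.observe()["ee_pos"],robot.observe()["force"])
robot.movel([.517,.30,.25],velocity=.3)
robot.movel([.535,.10,.40],velocity=.3)
robot.command_gripper(.06)
for n in("top","wrist"): 
    p=camera_params(n);im=grab_frame(n); cv2.imwrite(f"pics/{n}2.png",im[:,:,::-1])
    np.save(f"{n}2.npy",p["pose"])
crop(im,"w2c",160,0,400,300,2)
print(robot.observe()["time_s"])
```

```text
True [0.517  0.3    0.0175] [-1.0322 -1.0332  7.2233]
19.425
```

View pics/w2c.png

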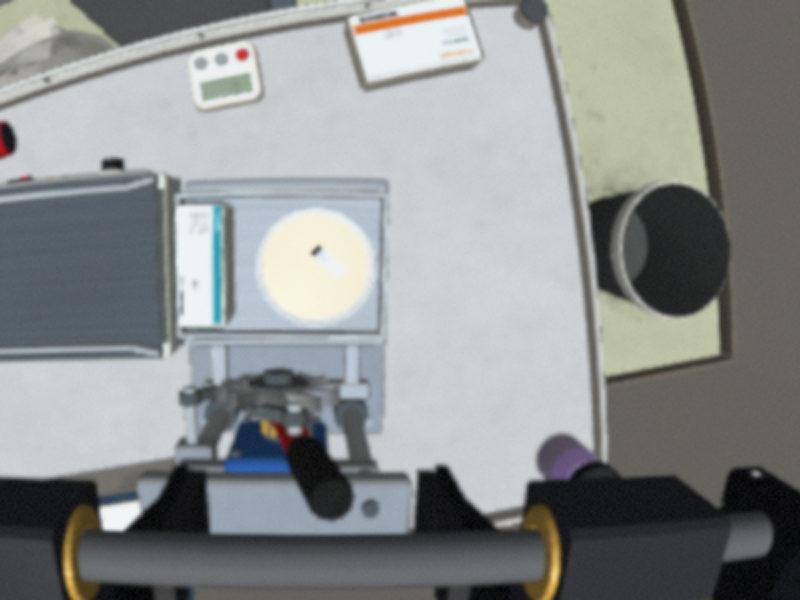

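The crop shows the tray with its front/back +y corners at (383,195) and (381,333). The base plate's right edge runs from (388,182) to (382,432), the wheel hub is at (278,378), and the grip end is at (333,495). The touch on the trolley puts the plate at about 71.5 mm.

Run:
```python
from h import *
p=camera_params("wrist"); p["pose"]=np.load("wrist2.npy")
W=lambda u,v:((u+.5)/2-.5+160,(v+.5)/2-.5)
q=lambda u,v,z:onz("wrist",*W(u,v),z,p)[:2]
a,b=q(388,184,.018),q(382,432,.018);d=a-b;print("base edge",a,b,np.linalg.norm(d),"yaw",np.arctan2(-d[1],-d[0]))
a,b=q(383,195,.081),q(381,333,.081);d=a-b;print("tray end",a,b,np.linalg.norm(d),"yaw",np.arctan2(-d[1],-d[0]),"mid",(a+b)/2)
a,b=q(0,184,.08),q(155,178,.08);d=a-b;print("front rail",a,b,np.arctan2(d[0],-d[1]))
a,b=q(0,350,.08),q(160,352,.08);d=a-b;print("back rail",a,b,np.arctan2(d[0],-d[1]))
print("plate edge",q(163,190,.072),q(163,345,.072))
print("grip end",q(331,497,.296),"hub front",q(278,378,.15))
```

```text
base edge [0.4293 0.1836] [0.6436 0.1427] 0.21822971976817976 yaw -0.18859903414900928
tray end [0.4406 0.17  ] [0.5434 0.1507] 0.10457915407030184 yaw -0.18532516161451512 mid [0.492  0.1603]
front rail [ 0.3623 -0.1243] [0.3936 0.005 ] -0.2379362326243401
back rail [ 0.4954 -0.1585] [ 0.5261 -0.02  ] -0.21786139981462332
plate edge [0.4032 0.0075] [ 0.5222 -0.0185]
grip end [0.573  0.1004] hub front [0.5484 0.0737]
```

```bash
cat >> h.py <<'E'
TH=-0.187
LO=np.array([.477,.0815,0]); RL=R.from_euler('z',TH).as_matrix()
def L(x,y,z): return LO+RL@np.array([x,y,z])
def lev(a,r=.128): return L(.091,-r*np.sin(a),.15+r*np.cos(a)),down(TH+np.pi,-a)
E
python3 - <<'E'
from h import *
robot.movep(*lev(-.245,.20))
robot.movel(*lev(-.245),velocity=.15)
robot.command_gripper(.028); o=robot.observe();print(o["width"],o["grip_force"],o["force"])
def go(a):
    robot.movel(*lev(a),velocity=.12); o=robot.observe(); print(a,o["force"],o["ee_pos"],o["time_s"])
go(-.39)
for i in range(4): go(.39); go(-.39)
robot.command_gripper(.06)
robot.movel(*lev(-.39,.22),velocity=.25)
p=camera_params("wrist");im=grab_frame("wrist"); cv2.imwrite("pics/wrist3.png",im[:,:,::-1]); np.save("wrist3.npy",p["pose"])
im=grab_frame("scene"); cv2.imwrite("pics/scene3.png",im[:,:,::-1]); 
im=grab_frame("top"); cv2.imwrite("pics/top3.png",im[:,:,::-1]); 
print(robot.observe()["time_s"])
def dish(f):
    im=cv2.imread(f);m=cv2.inRange(cv2.cvtColor(im,cv2.COLOR_BGR2HSV),(15,40,120),(35,255,255));m[:,330:]=0;m[:180]=0;m[300:]=0
    c,l,s,ce=cv2.connectedComponentsWithStats(m);i=1+np.argmax(s[1:,4]);return ce[i],s[i,4]
for n in("scene","top"):
    a,b=dish(f"pics/{n}0.png"),dish(f"pics/{n}3.png");print(n,a,b)
P=tri([ray(n,*dish(f"pics/{n}0.png")[0]) for n in("scene","top")]);Q=tri([ray(n,*dish(f"pics/{n}3.png")[0]) for n in("scene","top")]);print(P,Q)
E
```

```text
0.028344815684480325 0.0 [0.0858 0.4473 1.0777]
-0.39 [-0.4124 -0.1461 -1.2239] [0.5751 0.1145 0.2673] 21.6083
0.39 [ 4.8753 10.1428 -2.0594] [0.5584 0.018  0.2699] 22.6333
-0.39 [-0.3089  0.3774  0.3562] [0.5759 0.1104 0.2689] 23.6417
0.39 [ 5.539  11.7703 -0.9354] [0.5583 0.018  0.2699] 24.675
-0.39 [ 0.5891  0.9816 -0.2288] [0.5758 0.1103 0.2689] 25.7
0.39 [ 6.01   11.1352 -2.5279] [0.5583 0.0181 0.2698] 26.75
-0.39 [-0.3713  0.3645 -0.4891] [0.5759 0.1103 0.2689] 27.7833
0.39 [ 5.9297 11.0897 -2.6924] [0.5582 0.0181 0.2697] 28.8417
-0.39 [ 0.3668 -1.5982  0.5515] [0.5758 0.1104 0.2689] 29.8917
31.3917
scene (array([296.6753, 265.3796]), np.int32(656)) (array([283.5217, 258.9783]), np.int32(46))
top (array([269.2158, 230.7656]), np.int32(482)) (array([268.2215, 230.0492]), np.int32(325))
[0.488  0.1108 0.0631] [0.4991 0.1235 0.0831]
```

```bash
cat >> h.py <<'E'
def touch(x,y,z0):
    robot.movel([x,y,z0],velocity=.1); robot.sleep(.15); f0=robot.observe()["force"][2]; out=[]
    for k in range(1,16):
        robot.movel([x,y,z0-.0003*k],velocity=.02); o=robot.observe(); out.append((o["ee_pos"][2]*1e3,o["force"][2]-f0))
        if out[-1][1]>6: break
    print(np.array(out).round(2).tolist())
E
python3 - <<'E'
from h import *
r=down(TH+np.pi)
robot.command_gripper(0)
robot.movep([.517,.30,.12],r)
touch(.517,.30,.0185)
robot.movel([.517,.30,.17],velocity=.35)
robot.movel([.47,.07,.22],velocity=.35)
robot.movel([.447,-.085,.13],velocity=.35)
touch(.447,-.085,.0905)
robot.movel([.447,-.085,.14],velocity=.3)
p=camera_params("wrist");im=grab_frame("wrist"); cv2.imwrite("pics/wrist4.png",im[:,:,::-1]); np.save("wrist4.npy",p["pose"])
crop(im,"w4c",340,80,266,200,3)
for n in("scene","top"): cv2.imwrite(f"pics/{n}4.png",grab_frame(n)[:,:,::-1])
print(robot.observe()["time_s"])
E
```

```text
[[18.28, 0.1], [17.88, -1.84], [17.61, -0.33], [17.54, 5.51], [17.55, 8.58]]
[[90.32, -0.13], [89.89, -0.59], [89.58, -0.54], [89.27, -0.81], [89.05, 1.06], [89.02, 5.56], [89.0, 9.91]]
41.25
```

View pics/w4c.png

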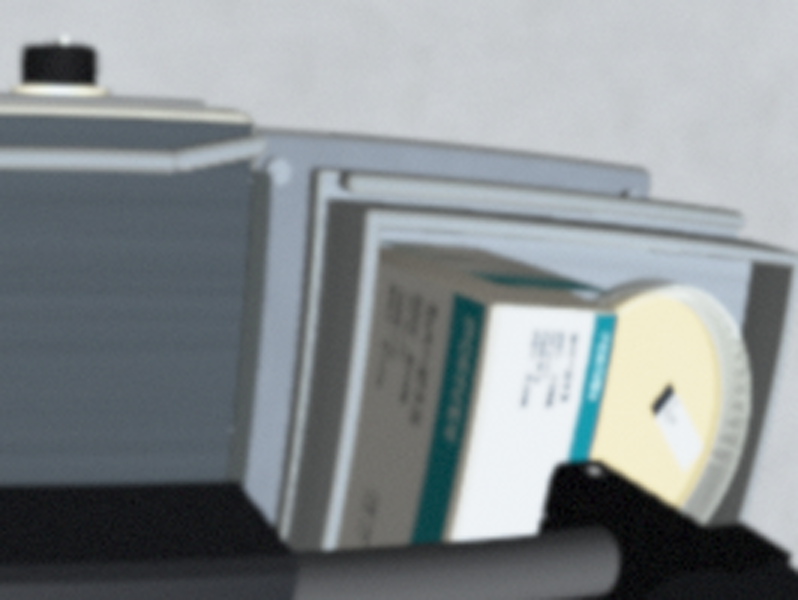

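The crop shows the plate's near edge at about (250,300), with the tray end wall and carton just beyond it; everything is standing. Both touches are stiff, so the plate is about 71.5 mm over the trolley. To compare the platform with it in the same local frame, I'll touch the carton top (+70 mm) and the dish top (+27 mm).

Run:
```python
from h import *
p=camera_params("wrist"); p["pose"]=np.load("wrist2.npy")
W=lambda u,v:((u+.5)/2-.5+160,(v+.5)/2-.5)
c=onz("wrist",*W(200,265),.121,p); d=onz("wrist",*W(317,265),.078,p)
print(c,d,RL.T@(c-LO),RL.T@(d-LO))
robot.movel([c[0],c[1],.185],velocity=.35)
robot.movel([c[0],c[1],.161],velocity=.15)
print(robot.movel([c[0],c[1],.150],velocity=.012,force_limit=2),robot.observe()["ee_pos"])
robot.movel([c[0],c[1],.18],velocity=.3)
robot.movel([d[0],d[1],.15],velocity=.3)
robot.movel([d[0],d[1],.118],velocity=.15)
print(robot.movel([d[0],d[1],.106],velocity=.012,force_limit=2),robot.observe()["ee_pos"])
robot.movel([d[0],d[1],.22],velocity=.35)
print(robot.observe()["time_s"])
```

```text
[0.4662 0.0334 0.121 ] [0.4841 0.1122 0.078 ] [-0.0017 -0.0492  0.121 ] [0.0013 0.0315 0.078 ]
True [0.4664 0.0333 0.157 ]
True [0.4843 0.1122 0.113 ]
44.6583
```

The platform sits on notch 71, at least 0.5–2 mm below the plate, so one more notch (76) is needed.

Run:
```python
from h import *
robot.movel([.535,.13,.36],velocity=.35)
robot.command_gripper(.06)
robot.movel(*lev(-.36,.20),velocity=.3)
robot.movel(*lev(-.36),velocity=.2)
robot.command_gripper(.028); print(robot.observe()["width"])
for a in(-.39,.39,-.39): robot.movel(*lev(a),velocity=.12); print(robot.observe()["force"])
robot.command_gripper(.06)
robot.movel(*lev(-.39,.22),velocity=.3)
robot.command_gripper(0)
# behind the tray end: finger half depth ~15 mm, tips 10 mm over the platform
robot.movep(L(0,.135,.17),down(TH+np.pi))
for n in("scene","top"): cv2.imwrite(f"pics/{n}5.png",grab_frame(n)[:,:,::-1])
print(robot.observe()["time_s"],robot.observe()["ee_pos"])
```

```text
0.028297354675417514
[-0.037  -0.4257  0.6264]
[ 4.0687  7.5178 -1.8197]
[-0.1208  0.5313  0.2545]
54.2917 [0.5035 0.2147 0.1714]
```

Run:
```python
from h import *
g=lambda y,z=.104,**k: (robot.movel(L(0,y,z),**k),RL.T@(robot.observe()["ee_pos"]-LO),robot.observe()["force"])
g(.135,velocity=.25)
print(g(-.055,velocity=.08,force_limit=15))
print(g(-.115,velocity=.03,force_limit=11))
print(robot.observe()["time_s"])
g(-.06,velocity=.2); p=camera_params("wrist");im=grab_frame("wrist"); cv2.imwrite("pics/wrist6.png",im[:,:,::-1])
for n in("scene","top"): cv2.imwrite(f"pics/{n}6.png",grab_frame(n)[:,:,::-1])
a=cv2.imread("pics/wrist6.png")[0:300,130:530]; b=cv2.imread("pics/top6.png")[190:290,230:380]
cv2.imwrite("pics/m6.png",np.vstack([cv2.resize(a,(400,300)),cv2.resize(b,(400,267),interpolation=cv2.INTER_CUBIC)]))
print(robot.observe()["time_s"])
```

```text
(False, array([-0.    , -0.0549,  0.104 ]), array([ 0.1253,  1.716 , -2.4105]))
(True, array([-0.0002, -0.0865,  0.1039]), array([0.6925, 0.7311, 1.8346]))
58.3667
58.7917
```

View pics/m6.png

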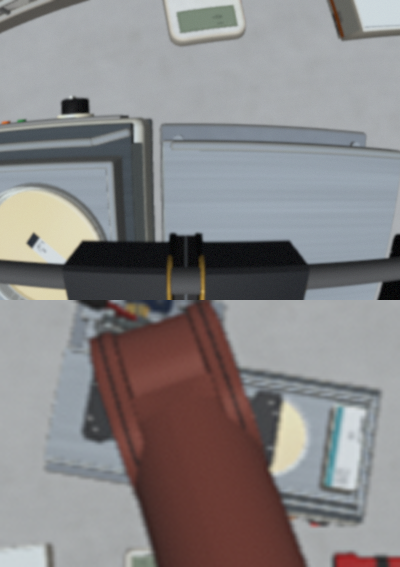

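The tray is on the plate with dish and carton standing, and its -y end is at the stop bar (bottom panel 370,450). One confirming push, then I'll back off and look.

Run:
```python
from h import *
g=lambda y,z=.104,**k: (robot.movel(L(0,y,z),**k),RL.T@(robot.observe()["ee_pos"]-LO))
g(-.080,velocity=.15)
print(g(-.105,velocity=.03,force_limit=14))
g(-.06,velocity=.2); g(-.03,.25,velocity=.35)
robot.movel(L(.02,.16,.33),velocity=.4)
for n in("scene","top"): cv2.imwrite(f"pics/{n}7.png",grab_frame(n)[:,:,::-1])
a=cv2.imread("pics/scene7.png")[160:300,230:480]; b=cv2.imread("pics/top7.png")[170:290,240:450]
cv2.imwrite("pics/m7.png",np.vstack([cv2.resize(a,(525,294),interpolation=cv2.INTER_CUBIC),cv2.resize(b,(525,300),interpolation=cv2.INTER_CUBIC)]))
print(robot.observe()["time_s"],robot.observe()["force"])
```

```text
(True, array([-0.0002, -0.0865,  0.104 ]))
61.2833 [ 0.3628  0.3362 -0.5539]
```

View pics/m7.png

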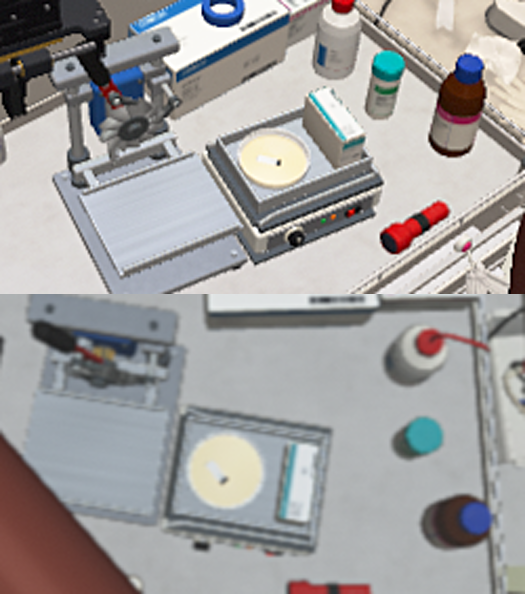

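The tray is home against the stop: the second push stopped at exactly the same place. Its load is standing, the tub is upright between the two bottles, and the arm is clear.

```bash
python3 -c "
from rig import robot, workorder, grab_frame, camera_params
print(workorder.sign_off())"
```

```text
the job is handed in; nothing more can be done
None
```

Job handed in at about 61 s: the tub stands upright between the bottles, and the tray is home against the stop with its load standing; the lift is at 76 mm because the plate measured about 72 mm, so the 71 mm notch was just short of level.

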